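# Flip open the large parts box on the packing bench

## Robot

A 6-joint arm with a two-finger parallel gripper is mounted at the origin on the work surface. World frame = base frame: x ahead of the robot, y to its left, z up, the work surface at z = 0. Lengths are in mm, angles in rad, forces in N, time in s.
With the tool pointing down it reaches from about 350 to 775 mm from the base axis. Payload 5.5 kg.
Tool frame: the origin (TCP) lies at the centre of the arm's flange, where the gripper is bolted on; the fingertips stand nose_length ahead of it and the grasp point (between the pads) lies 155 mm ahead of it (nose_length is the distance from the TCP to the fingertips, in mm); z points along the fingers, y is the direction in which the jaws open and shut (so a half turn about z gives the same grasp; the last joint's range is limited). The gripper opens to 85 mm and grips with 20 to 120 N. Pads are 22 mm wide; open, the fingers measure 114 mm over their backs; the gripper's body (76 mm by 85 mm) begins 54 mm behind the grasp point. The pads swing forward as they close: fully open they stand 13 mm farther back than shut.
Start: joints at [-1.271, 0.313, 0.046, 1.304, 0, 1.431], TCP at [244.808, -520.31, 404.723] pointing down, gripper open.
Joint ranges: [-2.76, 2.76], [-0.86, 1.69], [-1.03, 1.26], [-2.2, 2.34], [-1.47, 1.5], [-3.14, 3.14]. Speed limits (rad/s): [2.57, 2.57, 3.14, 3.14, 3.14, 3.14].

## Interface

Orientations are given as a rotation vector (axis times angle).
In Python, from bench import * gives the robot as it stands. The module is installed in compiled form; this text tells all that it offers.
- The arm moves only by the tool play_rows, never from a script. Its argument "commands" is one flat list of numbers, 7 for each row, row after row: the closure, from -1 (fully open) to 1 (shut), so that 0 is half open, then the shift along the tool's x, y, z in m, then the turn, a rotation vector about the tool's x, y, z in units of 8 degrees (1.0 is 8 degrees). A call has 1 to 5 rows; each row is the pose to reach, as a shift and turn from the pose measured when the call began, along the tool's axes at that moment; what a row does not reach only later rows make up. A row lasts 1/8 s, in which the tool goes at most 62.5 mm and 10.7 degrees, less where a joint would pass 70% of its speed; a pose out of reach is approached as far as the arm can. A call with a gripper value outside its range is refused whole. The fingers move at their own pace and stop on an object; the grip force is fixed at half the most. Time passes only in rows, so rows that repeat a pose let the fingers close. It gives the time, the measured TCP pose, the force and the opening at its end, in the units of the state.
- observe(): the state, without advancing time (a new reading comes with each control period).
- snapshot(name): name is "scene" or "side" or "wrist"; returns the picture (420x560x3 uint8, red, green, blue); there is no depth.
- calibration(name): a dict with "fx", "fy", "cx", "cy" (pixels), "k1" (the pictures are not rectified: a ray, as slopes to the right and down, at radius r is drawn at 1 + k1 r^2 times it, then the intrinsics apply), "rvec" (rotation vector, rad) and "tvec" (3), from world to camera coordinates, as OpenCV has them; the wrist camera has in their place "hand_eye" (4x4, takes a point from camera to tool coordinates, whose origin is the TCP and whose axes are the flange's). Camera axes: x right, y down, z forward; pixel columns grow to the right and rows downward; lengths in mm; the calibration is good to about 2 mm. A picture is of the moment at which its call begins: read the wrist's pose just before it. calibration takes no time and is no camera call.
- finish_job(): hands the job in, once; it reports no verdict.
The state is a dict: "t": time; "joint_positions": joint angles; "qvel": joint speeds; "effort": joint torques, N m; "tool_pos": TCP position; "eef_rot": TCP orientation; "ft_force": force on the tool from outside, world axes, zero at the start; "torque": the same for the moment, N m; "width": finger opening in mm.
Only numpy, scipy, OpenCV 4.12 (cv2) and the standard library are available. Lean on these libraries where they do the work, as an engineer would, in place of code of your own. Each camera call takes 0.05 s, during which the arm holds its last target.

## Task

With the fingertips, push the small carton that stands in front of the larger lidded parts box sideways along the bench, to either side, until it no longer stands in front of any part of that box. Then put a fingertip under the lip of that box's lid and push the lid up and over, gently, until it leans back past upright and stays open by itself. Do not pinch or lift anything; keep the carton upright, the smaller box shut, and everything else where it stands.

Things in the scene. Friction and masses are not known exactly. Their poses are not given: they have to be found in the camera images.
- big_box: the larger of two open-topped grey plastic parts boxes with hinged lids, fixed to the bench; body 130 (its x) x 170 (its y) x 85 mm high, walls 4 mm. Origin at the centre of its underside, z up. Its front, with the lid's lip, faces its -x (roughly to the robot, turned up to 0.33 rad); the lid's hinge runs along y at its far (+x) rim. It stands left or right of the smaller box.
- big_lid (a joint): angle of the larger box's lid: 0 shut, 1.57 upright, 1.95 leaning back on its stop (fully open). Free-swinging with slight friction: below about 1.57 it falls shut, beyond it falls open. The lid is a flat plate 130 x 170 x 6 mm, about 0.2 kg, lying on the rim; its underside is in the plane of the hinge axis. About 1 N under the lip raises it.
- big_lip (a point): middle of the lower front edge of the lip of the larger box's lid. The lip is a flat tongue, 50 mm wide and 6 mm thick, that sticks out 25 mm beyond the box's front wall in the plane of the lid; 155 mm from the hinge axis. When shut it is 85 mm above the bench, with free room below it. Its axes turn with the lid.
- big_hinge (a point): middle of the hinge axis of the larger box's lid, at the top of its far wall, 85 mm above the bench and 65 mm to +x of the box's origin. Fixed in place; its axes turn with the lid.
- carton_mid (a point): centre (40 mm up) of a small plain cardboard carton, 50 (its x) x 60 (its y) x 80 mm high, 0.18 to 0.35 kg, loose, standing on the bench in front of the larger box with its faces about parallel to the box, some 35 mm clear of the lip. z up. Friction on the bench about 0.5 to 1: pushed low, it slides without tipping.
- carton: the same carton; origin at the centre of its underside
- small_box: the smaller lidded parts box of the same grey plastic, fixed, 100 x 110 x 65 mm high, with a 20 mm lip at its front; origin at the centre of its underside. To be left shut.
- small_lid (a joint): angle of the smaller box's lid, 0 shut; stays shut
- jar: clear screw-top jar, 48 mm across, 85 mm high, standing between the two boxes, towards their far side; origin under its centre. Bystander.
- screwdriver: screwdriver, 170 mm long, about 25 mm thick, lying on the bench to the left of the boxes, pointing away from the robot; origin underneath it. Bystander.
- mug: white mug, 76 mm across, 90 mm high, far to the left; origin under its centre. Bystander.
- tape: roll of parcel tape lying flat, 104 mm across, 48 mm high, far to the right; origin under its centre. Bystander.
- can: plain metal can, 52 mm across, 150 mm high, standing to the right of the boxes; origin under its centre. Bystander.

How it is judged:
By the outcome, as a careful person would: the job done as asked, in the order asked, and still so for the second after the job is handed in, with the robot touching nothing.
It also fails if it takes over 69 s, if anything falls off the work surface, if the arm or the gripper's body presses on something with over 40 N, if the wrist force passes 120 N, or if a joint passes its speed limit or range.

## Working session

There is one attempt and no reset: what is moved stays moved. The work goes in short steps, Python scripts to look and compute and a tool call to move; the robot and the scene stay as the last step left them, time stands still between calls to the robot, and variables do not carry over. Pictures are saved under pics/ and viewed, and the job is handed in when it is done.

Besides the shell and the picture viewer there is one more tool, called after "Request:" by a JSON object that holds its "fn" and its "kwargs", one argument or row to a line. play_rows: Moves the arm, as the interface text tells. Its arguments: {"type":"object","properties":{"commands":{"type":"array","items":{"type":"number"}}},"required":["commands"]}

```bash
mkdir -p pics; python3 - <<'E'
from bench import *
import cv2
s=observe()
for k,v in s.items(): print(k,v)
for n in ["scene","side","wrist"]:
    print(n,calibration(n))
    im=snapshot(n); cv2.imwrite(f"pics/{n}0.png",im[:,:,::-1])
E
```

```text
t 0.0
joint_positions [-1.27062408e+00  3.14011618e-01  4.49861226e-02  1.30355942e+00
  1.52032531e-05  1.43117796e+00]
qvel [-0.00031948 -0.0002015   0.00190454 -0.00072946 -0.00049093  0.00056227]
effort [ 3.19858664e-04 -4.80622315e+01  2.98536783e+01  1.91583694e-02
 -1.81332039e-04 -1.24338428e-05]
tool_pos [ 244.73527233 -520.11523345  403.80510163]
eef_rot [-3.06420292e+00 -6.84878433e-01  2.01378257e-04]
ft_force [-0.20736546 -0.17794921 -0.12636473]
torque [-0.04286563 -0.02574282 -0.02739713]
width 85.40506067268014
scene {'fx': 520.7007710441586, 'fy': 520.7007710441586, 'cx': 277.0105213637283, 'cy': 204.25279559324545, 'k1': 0.039125965070601794, 'rvec': array([ 1.81772757,  1.54458793, -0.69618259]), 'tvec': array([ -77.81152207, -300.88472666, 1992.08716978])}
side {'fx': 416.6191731884135, 'fy': 416.6191731884135, 'cx': 280.08730445778195, 'cy': 203.48013576472638, 'k1': -0.050529202429630854, 'rvec': array([ 0.65602266, -2.59858516,  1.2125261 ]), 'tvec': array([ 498.35340215,  249.31151198, 1170.69659315])}
wrist {'fx': 370.00642270595165, 'fy': 370.00642270595165, 'cx': 275.1209271115333, 'cy': 216.6964857234327, 'k1': -0.08907773949434214, 'hand_eye': array([[ 9.53529600e-04, -9.46514780e-01, -3.22659050e-01,
         8.44314643e+01],
       [ 9.99999280e-01,  6.67530476e-04,  9.97032169e-04,
        -8.57491519e-01],
       [-7.28320935e-04, -3.22659769e-01,  9.46514735e-01,
         2.92647747e+01],
       [ 0.00000000e+00,  0.00000000e+00,  0.00000000e+00,
         1.00000000e+00]])}
```

View pics/scene0.png

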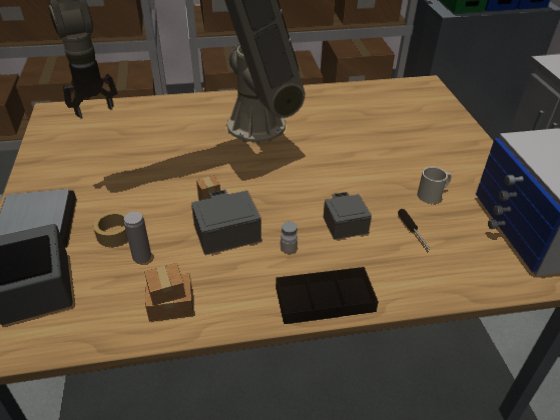

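View pics/side0.png

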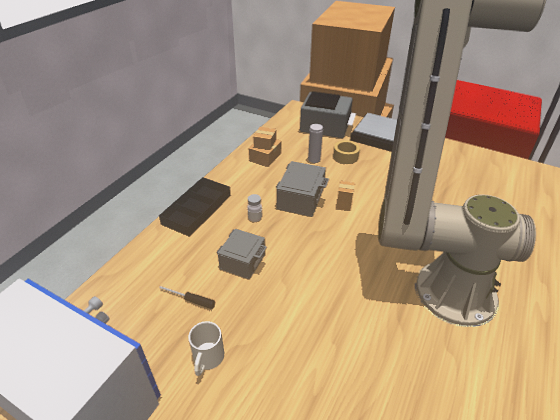

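View pics/wrist0.png

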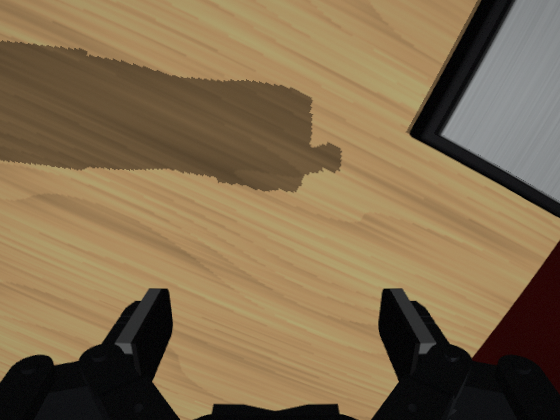

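The scene view looks back at the robot. The big box is at about (227,222), with the carton behind it at (208,188). The small box is at (347,215), the can at (138,238) and the tape at (113,230). In the side view the carton is at (346,195), separate from the big box at (302,188). I'll zoom in on both.

```bash
python3 - <<'E'
import cv2
a=cv2.imread("pics/scene0.png")[160:280,90:290]; cv2.imwrite("pics/sz.png",cv2.resize(a,None,fx=4,fy=4,interpolation=cv2.INTER_CUBIC))
a=cv2.imread("pics/side0.png")[110:260,230:430]; cv2.imwrite("pics/dz.png",cv2.resize(a,None,fx=4,fy=4,interpolation=cv2.INTER_CUBIC))
E
```

```text
(no output)
```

View pics/sz.png

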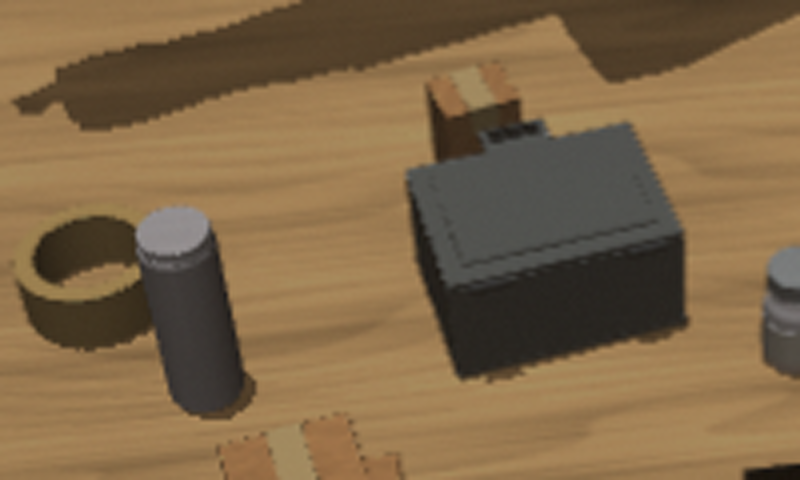

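View pics/dz.png

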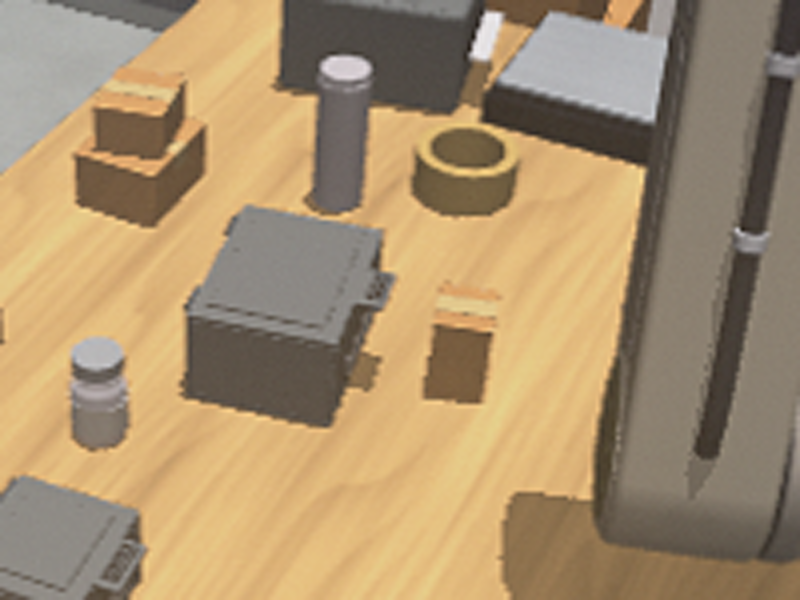

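```bash
cat > h.py <<'E'
from bench import *
import numpy as np, cv2
from scipy.spatial.transform import Rotation as R
def ray(name,px,T=None):
    c=calibration(name); px=np.atleast_2d(np.array(px,float))
    K=np.array([[c['fx'],0,c['cx']],[0,c['fy'],c['cy']],[0,0,1]])
    u=cv2.undistortPoints(px.reshape(-1,1,2),K,np.array([c['k1'],0,0,0,0.])).reshape(-1,2)
    d=np.c_[u,np.ones(len(u))]
    if name=="wrist":
        H=T@c['hand_eye']; return H[:3,3],d@H[:3,:3].T
    Rm=cv2.Rodrigues(c['rvec'])[0]
    return -Rm.T@c['tvec'],d@Rm
def onz(name,px,z,T=None):
    o,d=ray(name,px,T); return o+d*((z-o[2])/d[:,2])[:,None]
def proj(name,P):
    c=calibration(name);K=np.array([[c['fx'],0,c['cx']],[0,c['fy'],c['cy']],[0,0,1]])
    return cv2.projectPoints(np.array(P,float).reshape(-1,1,3),c['rvec'],c['tvec'],K,np.array([c['k1'],0,0,0,0.]))[0].reshape(-1,2)
def toolT(s):
    T=np.eye(4);T[:3,:3]=R.from_rotvec(s['eef_rot']).as_matrix();T[:3,3]=s['tool_pos'];return T
E
python3 - <<'E'
from h import *
np.set_printoptions(precision=1,suppress=True)
S=lambda l:np.array(l)/4.+[90,160]-.375
D=lambda l:np.array(l)/4.+[230,110]-.375
def q(n,p,z):
    P=onz(n,p,z)[:,:2]; print(n,z);print(P.tolist() and P, 'mean',P.mean(0),'edges',np.linalg.norm(P-np.roll(P,-1,0),axis=1), 'dirs',[round(float(np.arctan2(*(b-a)[::-1])),3) for a,b in zip(P,np.roll(P,-1,0))])
q("scene",S([(408,170),(632,124),(684,232),(455,286)]),91)
q("side",D([(383,230),(325,338),(190,297),(250,208)]),91)
q("scene",S([(427,86),(505,62),(522,98),(440,120)]),80)
q("side",D([(498,290),(494,330),(434,322),(441,287)]),80)
print(onz("side",D([(486,402),(425,398)]),0))
print(onz("scene",S([(487,135),(545,123)]),91), onz("side",D([(395,275),(380,308)]),91))
print('can top',onz("scene",S([(175,228)]),150),onz("side",D([(345,70)]),150))
print('tape top',onz("scene",S([(83,255)]),48),onz("side",D([(467,150)]),48))
print('jar',onz("side",D([(97,352)]),85))
print('small lid',onz("side",D([(20,478),(138,518)]),71))
E
```

```text
scene 91
[[ 524.6 -261.2]
 [ 497.   -95. ]
 [ 621.4  -74. ]
 [ 651.5 -235.3]] mean [ 573.6 -166.4] edges [168.5 126.2 164.1 129.5] dirs [1.736, 0.167, -1.386, -2.94]
side 91
[[ 523.3 -260.6]
 [ 504.   -97. ]
 [ 626.8  -92.6]
 [ 642.3 -234.5]] mean [ 574.1 -171.2] edges [164.7 122.9 142.8 121.8] dirs [1.688, 0.036, -1.462, -2.926]
scene 80
[[ 413.9 -242.9]
 [ 392.7 -181.6]
 [ 439.6 -172.4]
 [ 456.9 -235.5]] mean [ 425.8 -208.1] edges [64.9 47.9 65.3 43.6] dirs [1.904, 0.193, -1.304, -2.969]
side 80
[[ 406.5 -240.8]
 [ 390.1 -187. ]
 [ 438.1 -173. ]
 [ 451.2 -221.2]] mean [ 421.5 -205.5] edges [56.3 50.1 50.  48.8] dirs [1.867, 0.284, -1.306, -2.728]
[[ 388.  -188.9    0. ]
 [ 436.5 -168.5    0. ]]
[[ 493.5 -202.2   91. ]
 [ 486.  -158.7   91. ]] [[ 487.7 -204.    91. ]
 [ 480.6 -155.3   91. ]]
can top [[ 630.8 -411.4  150. ]] [[ 630. -406.  150.]]
tape top [[ 532.3 -495.7   48. ]] [[ 526.4 -486.7   48. ]]
jar [[661.7   1.2  85. ]]
small lid [[644.7 143.8  71. ]
 [545.2 138.1  71. ]]
```

The big box is centred near (574,-168) with a yaw of about 0.17. The carton is near (424,-207), 39 mm clear of the lip, which fits the description. I'll push it towards -y with the tool tilted so that the gripper body stays clear of it. Next I'll write the move helper.

```bash
cat >> h.py <<'E'
YAW=0.17
BOX=np.array([574.,-168.,0]); XD=np.array([np.cos(YAW),np.sin(YAW),0]); YD=np.array([-np.sin(YAW),np.cos(YAW),0]); Z=np.array([0,0,1.])
L=168.
def bx(x,y,z): return BOX+XD*x+YD*y+Z*z
def pushR(t):
    x=np.cos(t)*YD-np.sin(t)*Z; d=-np.sin(t)*YD-np.cos(t)*Z
    return np.c_[x,np.cross(d,x),d]
def liftR(t): # t from vertical
    d=np.sin(t)*XD-np.cos(t)*Z; x=np.cos(t)*XD+np.sin(t)*Z
    return np.c_[x,np.cross(d,x),d]
def delta(tip,Rm,L=L,flange=None):
    s=observe(); T=toolT(s); p=np.array(tip)-L*Rm[:,2]
    sh=T[:3,:3].T@(p-T[:3,3])/1000; rv=R.from_matrix(T[:3,:3].T@Rm).as_rotvec()/np.radians(8)
    print('shift',sh.round(4).tolist(),'turn',rv.round(2).tolist(),'| tcp target',p.round(0),'dist',round(float(np.linalg.norm(sh)*1000)))
def st():
    s=observe();T=toolT(s);t=T[:3,3]+L*T[:3,2];r=t-BOX
    print('t',round(s['t'],2),'tip',t.round(1),'inbox',[round(float(v),1) for v in (r@XD,r@YD,t[2])],'F',s['ft_force'].round(1),'w',round(s['width'],1),'q',s['joint_positions'].round(2))
E
python3 - <<'E'
from h import *
st(); delta(bx(-154,60,200),pushR(.5)); delta(bx(-154,60,200),pushR(0))
E
```

```text
t 0.15 tip [ 244.7 -519.9  236. ] inbox [-384.1, -291.1, 236.0] F [-0.  -0.4 -0.9] w 85.0 q [-1.27  0.31  0.05  1.3   0.    1.43]
shift [0.3369, -0.3549, 0.0571] turn [-2.33, -3.06, -9.11] | tcp target [398. -56. 347.] dist 493
shift [0.3154, -0.2773, 0.0365] turn [-0.01, -0.01, -9.32] | tcp target [ 412. -135.  368.] dist 422
```

Request:
{"fn": "play_rows", "kwargs": {
  "commands": [0.4, 0.337, -0.355, 0.057, -2.33, -3.06, -9.11, 0.4, 0.337, -0.355, 0.057, -2.33, -3.06, -9.11, 0.4, 0.337, -0.355, 0.057, -2.33, -3.06, -9.11, 0.4, 0.337, -0.355, 0.057, -2.33, -3.06, -9.11, 0.4, 0.337, -0.355, 0.057, -2.33, -3.06, -9.11]
}}

```text
t: 0.78
tool_pos: [342.2, -223.7, 368.3]
eef_rot: [2.254, 1.746, -0.329]
ft_force: [2.4, -0.4, -0.1]
width: 25.6
```

```bash
python3 - <<'E'
from h import *
st(); delta(bx(-154,60,200),pushR(.5))
E
```

```text
t 0.78 tip [ 339.9 -282.   210.7] inbox [-250.0, -72.7, 210.7] F [ 2.4 -0.4 -0.1] w 25.6 q [-0.69 -0.09 -0.53  0.91 -0.28  1.1 ]
shift [0.1736, 0.0131, -0.0396] turn [-0.73, -0.97, -2.89] | tcp target [398. -56. 347.] dist 179
```

Request:
{"fn": "play_rows", "kwargs": {
  "commands": [0.4, 0.174, 0.013, -0.04, -0.73, -0.97, -2.89, 0.4, 0.174, 0.013, -0.04, -0.73, -0.97, -2.89, 0.4, 0.174, 0.013, -0.04, -0.73, -0.97, -2.89, 0.4, 0.174, 0.013, -0.04, -0.73, -0.97, -2.89, 0.4, 0.174, 0.013, -0.04, -0.73, -0.97, -2.89]
}}

```text
t: 1.4
tool_pos: [398.4, -54.7, 347.5]
eef_rot: [1.755, 2.084, -0.449]
ft_force: [0.0, -0.4, -0.5]
width: 25.7
```

```bash
python3 - <<'E'
from h import *
st(); delta(bx(-154,60,60),pushR(.5))
s=observe()
for n in ["side","wrist"]:
    im=snapshot(n)[:,:,::-1]; cv2.imwrite(f"pics/{n}1.png",im)
T=toolT(s)
for l in (155,168,180): print(l,proj("side",T[:3,3]+l*T[:3,2]))
E
```

```text
t 1.4 tip [ 412.  -134.   200.1] inbox [-153.9, 60.9, 200.1] F [ 0.  -0.4 -0.5] w 25.7 q [-0.19 -0.06 -0.58  0.86 -0.46  1.16]
shift [0.0664, 0.0, 0.1233] turn [-0.0, -0.0, 0.01] | tcp target [398. -56. 207.] dist 140
155 [[344.98035351 166.92160798]]
168 [[344.99773083 168.86382696]]
180 [[345.01336463 170.62512382]]
```

View pics/side1.png

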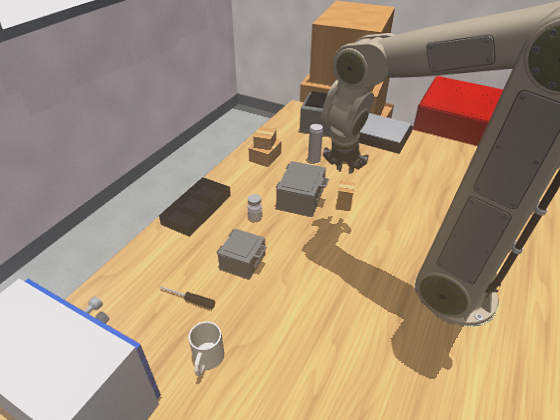

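View pics/wrist1.png

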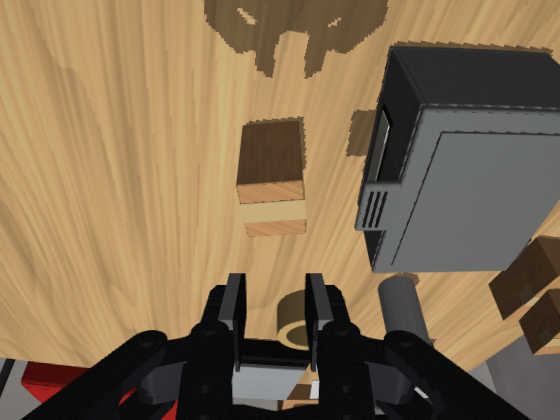

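The wrist view shows the carton's top between (237,184) and (306,235). Its +y side face runs down to (245,120)-(304,117). The lip is at (368-400,184-230), the lid's front corners are at (424,108) and (374,272), and the fingertips are at row 273.

```bash
python3 - <<'E'
from h import *
np.set_printoptions(precision=1,suppress=True)
T=toolT(observe())
c=calibration("wrist");H=np.linalg.inv(c['hand_eye'])
K=np.array([[c['fx'],0,c['cx']],[0,c['fy'],c['cy']],[0,0,1]])
for l in (150,155,160,165,170,175):
    print(l,cv2.projectPoints(np.array([[11.,12.8,l],[11,-12.8,l],[-11,12.8,l]]),cv2.Rodrigues(H[:3,:3])[0],H[:3,3],K,np.array([c['k1'],0,0,0,0.]))[0].reshape(-1,2).tolist())
def f(p,z):
    P=onz("wrist",p,z,T); r=P-BOX; print(z); print(P[:,:2]); print('inbox',np.c_[r@XD,r@YD])
f([(237,184),(304,180),(306,235),(247,237)],80)
f([(245,120),(304,117)],0)
f([(374,272),(520,270),(424,108),(398,183),(368,184),(356,230)],91)
E
python3 -c "
import cv2
a=cv2.imread('pics/wrist1.png')[30:290,220:560];cv2.imwrite('pics/wz.png',cv2.resize(a,None,fx=2.2,fy=2.2,interpolation=cv2.INTER_CUBIC))"
```

```text
150 [[305.9669202317408, 294.99241981419163], [237.65517627600514, 294.9169746261501], [304.20864878616106, 343.16504392930887]]
155 [[304.963044938862, 288.2808282933331], [238.86862393437167, 288.20981025581193], [303.3256253661658, 335.3874804140023]]
160 [[304.02066582492705, 281.9876409678134], [240.00780447284717, 281.9205412527588], [302.49228026475123, 328.0580228243067]]
165 [[303.1344534207802, 276.07588081111123], [241.07914567394644, 276.0122677935558], [301.7047454399075, 321.14071637242563]]
170 [[302.29965744380553, 270.5126850355842], [242.0883781063934, 270.4521904061708], [300.95951699685406, 314.60314089817126]]
175 [[301.5120332873321, 265.26876669651057], [243.04062336282783, 265.211074411267], [300.2534179252272, 308.416021345739]]
80
[[ 392.7 -184.5]
 [ 440.6 -172.3]
 [ 456.4 -233.5]
 [ 406.9 -244.7]]
inbox [[-181.5   14.4]
 [-132.2   18.3]
 [-126.9  -44.6]
 [-177.6  -47.3]]
0
[[ 393.6 -180.9]
 [ 444.3 -169.1]]
inbox [[-180.    17.8]
 [-128.    20.8]]
91
[[ 527.2 -262.4]
 [ 668.6 -238.2]
 [ 495.1  -94.8]
 [ 503.8 -154.1]
 [ 483.1 -158.7]
 [ 490.9 -207.8]]
inbox [[-62.1 -85.1]
 [ 81.4 -85.2]
 [-65.4  85.5]
 [-66.9  25.6]
 [-88.1  24.5]
 [-88.6 -25.2]]
```

View pics/wz.png

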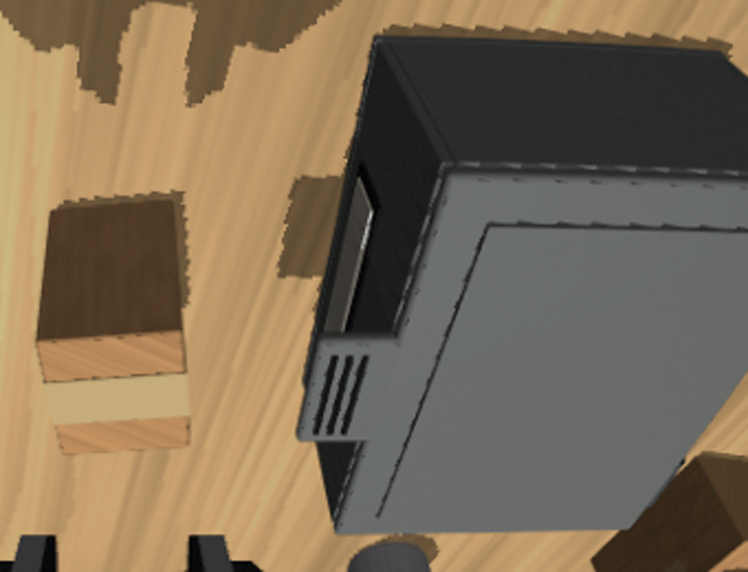

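The box model agrees with this view to within 2 mm, and the carton is at (-154,-15) in the box frame. The tip length of about 168 mm is confirmed. Now I'll go down beside the carton.

```bash
python3 - <<'E'
from h import *
delta(bx(-154,55,12),pushR(.5))
E
```

```text
shift [0.0862, 0.0003, 0.1675] turn [-0.01, 0.0, -0.01] | tcp target [399. -60. 159.] dist 188
```

Request:
{"fn": "play_rows", "kwargs": {
  "commands": [0.4, 0.026, 0, 0.05, 0, 0, 0, 0.4, 0.051, 0, 0.1, 0, 0, 0, 0.4, 0.072, 0, 0.14, 0, 0, 0, 0.4, 0.082, 0, 0.158, 0, 0, 0, 0.4, 0.086, 0, 0.167, 0, 0, 0]
}}

```text
t: 2.12
tool_pos: [398.2, -62.0, 158.9]
eef_rot: [1.763, 2.08, -0.452]
ft_force: [0.6, 1.2, -0.1]
width: 25.8
```

```bash
python3 - <<'E'
from h import *
st(); delta(bx(-154,0,12),pushR(.5))
s=observe()
im=snapshot("side")[:,:,::-1]; cv2.imwrite(f"pics/side2.png",cv2.resize(im[110:260,230:430],None,fx=4,fy=4))
E
```

```text
t 2.12 tip [ 411.  -141.4   11.4] inbox [-156.1, 53.8, 11.4] F [ 0.6  1.2 -0.1] w 25.8 q [-0.21  0.21 -0.86  0.31 -0.46  1.15]
shift [-0.0474, 0.0016, 0.0252] turn [-0.03, -0.0, -0.03] | tcp target [ 409. -115.  159.] dist 54
```

View pics/side2.png

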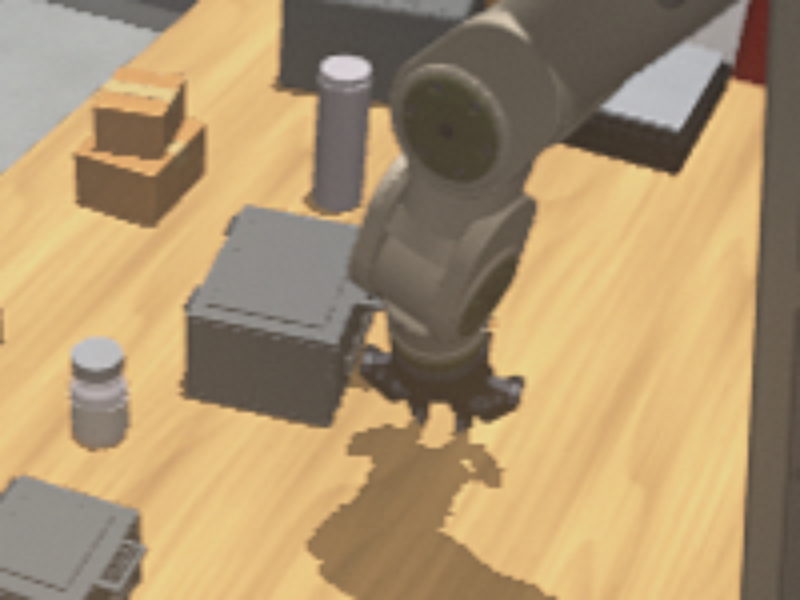

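The outer knuckles span about ±65 mm, which could touch the lip as the gripper passes (lip edge 66 mm away). I'll shut the fingers to narrow the hand and check its width.

Request:
{"fn": "play_rows", "kwargs": {
  "commands": [1, 0, -0.005, -0.003, 0, 0, 0, 1, 0, -0.005, -0.003, 0, 0, 0, 1, 0, -0.005, -0.003, 0, 0, 0, 1, 0, -0.005, -0.003, 0, 0, 0]
}}

```text
t: 2.68
tool_pos: [393.5, -61.2, 161.8]
eef_rot: [1.762, 2.079, -0.451]
ft_force: [-0.3, 0.5, -1.1]
width: 0.1
```

```bash
python3 - <<'E'
from h import *
st()
s=observe();T=toolT(s)
im=snapshot("side")[:,:,::-1]; cv2.imwrite(f"pics/side3.png",cv2.resize(im[160:240,290:390],None,fx=7,fy=7,interpolation=cv2.INTER_CUBIC))
im=snapshot("wrist")[:,:,::-1]; cv2.imwrite(f"pics/wrist3.png",im)
for y in (-70,-60,-50,0,50,60,70):
    print(y,[((proj("side",T[:3,3]+l*T[:3,2]+y*T[:3,1])[0]-[290,160])*7).round().tolist() for l in (90,110,168)])
E
```

```text
t 2.67 tip [ 406.6 -140.6   14.4] inbox [-160.3, 55.3, 14.4] F [-0.3  0.5 -1.1] w 0.1 q [-0.21  0.19 -0.87  0.31 -0.46  1.15]
-70 [[509.0, 346.0], [507.0, 362.0], [504.0, 406.0]]
-60 [[487.0, 341.0], [486.0, 357.0], [483.0, 401.0]]
-50 [[465.0, 336.0], [464.0, 352.0], [462.0, 397.0]]
0 [[357.0, 313.0], [358.0, 329.0], [359.0, 374.0]]
50 [[250.0, 290.0], [253.0, 306.0], [258.0, 352.0]]
60 [[229.0, 285.0], [232.0, 302.0], [238.0, 347.0]]
70 [[208.0, 281.0], [211.0, 297.0], [218.0, 343.0]]
```

View pics/side3.png

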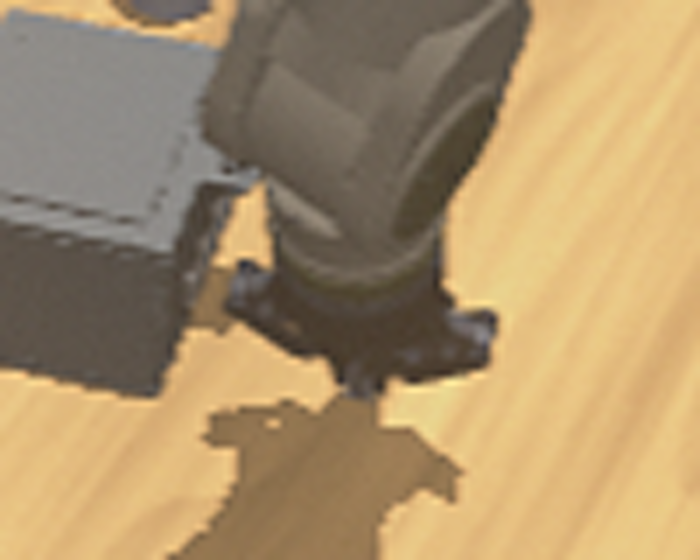

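View pics/wrist3.png

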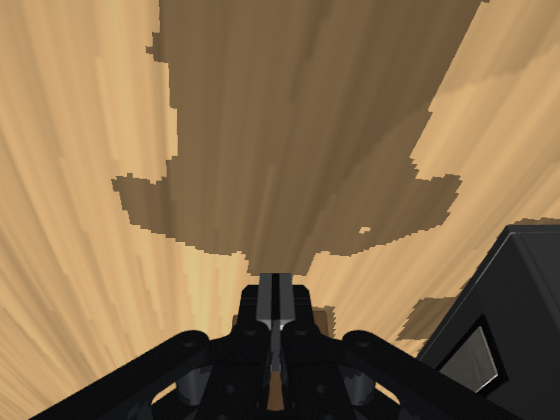

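With the fingers shut the knuckles reach ±62 mm, only about 8 mm short of the lip. I'll lean the tool back about 0.25 rad towards the robot to widen that gap while keeping the fingers centred on the carton.

```bash
cat >> h.py <<'E'
def pushR2(t=.5,phi=-.25): return R.from_rotvec(YD*phi).as_matrix()@pushR(t)
E
python3 - <<'E'
from h import *
delta(bx(-155,52,14),pushR2())
E
```

```text
shift [-0.0008, -0.0315, 0.0058] turn [-1.6, 0.0, 0.83] | tcp target [363. -70. 157.] dist 32
```

Request:
{"fn": "play_rows", "kwargs": {
  "commands": [1, 0, -0.016, 0.003, -0.8, 0, 0.41, 1, -0.001, -0.0315, 0.006, -1.6, 0, 0.83, 1, -0.001, -0.0315, 0.006, -1.6, 0, 0.83, 1, -0.001, -0.0315, 0.006, -1.6, 0, 0.83]
}}

```text
t: 3.28
tool_pos: [378.8, -68.3, 165.3]
eef_rot: [1.752, 1.942, -0.195]
ft_force: [-0.5, 1.2, -0.8]
width: -0.1
```

```bash
python3 - <<'E'
from h import *
st(); delta(bx(-155,52,14),pushR2()); delta(bx(-155,2,14),pushR2())
E
```

```text
t 3.27 tip [ 424.9 -141.2   21.1] inbox [-142.4, 51.6, 21.1] F [-0.5  1.2 -0.8] w -0.1 q [-0.27  0.1  -1.03  0.02 -0.35  1.12]
shift [0.0031, -0.0175, 0.0035] turn [-0.16, -0.04, 0.01] | tcp target [363. -70. 157.] dist 18
shift [-0.0409, -0.0171, 0.0272] turn [-0.16, -0.04, 0.01] | tcp target [ 371. -119.  157.] dist 52
```

```bash
python3 - <<'E'
from h import *
delta(bx(-158,48,14),pushR2(.5,-.12))
E
```

```text
shift [-0.0002, -0.0013, 0.0055] turn [0.66, -0.05, -0.43] | tcp target [379. -71. 160.] dist 6
```

Request:
{"fn": "play_rows", "kwargs": {
  "commands": [1, 0, -0.001, 0.005, 0.66, -0.05, -0.43, 1, 0, -0.001, 0.0055, 0.66, -0.05, -0.43, 1, 0, -0.001, 0.0055, 0.66, -0.05, -0.43]
}}

```text
t: 3.65
tool_pos: [379.0, -70.5, 159.8]
eef_rot: [1.75, 2.013, -0.316]
ft_force: [0.5, -0.9, -0.5]
width: 0.1
```

```bash
python3 - <<'E'
from h import *
st(); delta(bx(-158,14,14),pushR2(.5,-.16))
E
```

```text
t 3.65 tip [ 410.  -146.8   13.3] inbox [-158.0, 48.6, 13.3] F [ 0.5 -0.9 -0.5] w 0.1 q [-0.26  0.14 -0.98  0.13 -0.4   1.1 ]
shift [-0.0305, -0.0057, 0.0161] turn [-0.25, -0.0, 0.14] | tcp target [ 379. -106.  160.] dist 35
```

Request:
{"fn": "play_rows", "kwargs": {
  "commands": [1, -0.006, -0.001, 0.003, -0.05, 0, 0.03, 1, -0.012, -0.002, 0.006, -0.1, 0, 0.06, 1, -0.018, -0.003, 0.01, -0.15, 0, 0.08, 1, -0.024, -0.0045, 0.013, -0.2, 0, 0.11, 1, -0.0305, -0.0057, 0.016, -0.25, 0, 0.14]
}}

```text
t: 4.28
tool_pos: [378.9, -105.8, 159.5]
eef_rot: [1.747, 1.988, -0.272]
ft_force: [0.1, 0.4, -1.5]
width: -0.0
```

```bash
python3 - <<'E'
from h import *
st(); delta(bx(-158,-26,14),pushR2(.5,-.18))
for n in ("side","scene"):
    im=snapshot(n)[:,:,::-1]; im=im[110:260,230:430] if n=="side" else im[150:270,120:280]; cv2.imwrite(f"pics/{n}4.png",cv2.resize(im,None,fx=4,fy=4))
E
```

```text
t 4.28 tip [ 415.6 -181.1   13.9] inbox [-158.3, 13.9, 13.9] F [ 0.1  0.4 -1.5] w -0.0 q [-0.37  0.13 -1.    0.04 -0.35  1.01]
shift [-0.0349, -0.0026, 0.019] turn [-0.13, -0.01, 0.07] | tcp target [ 383. -145.  159.] dist 40
```

View pics/side4.png

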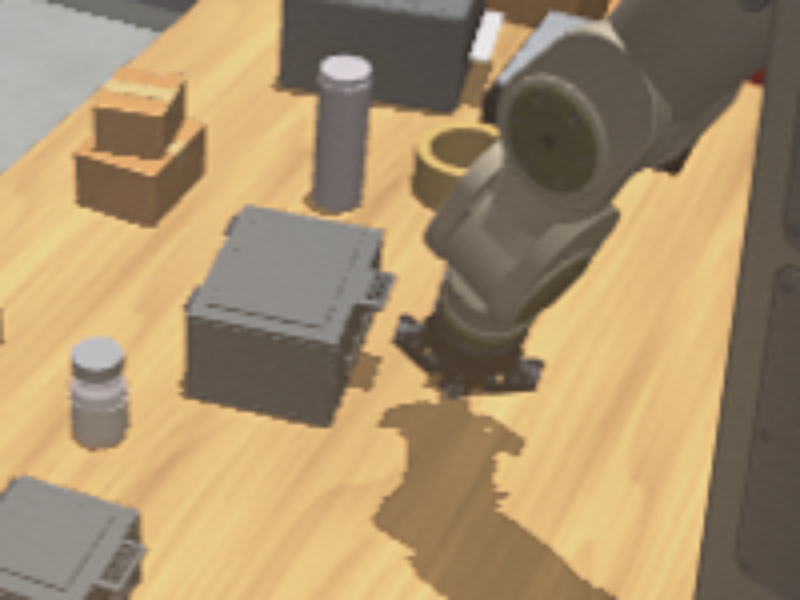

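View pics/scene4.png

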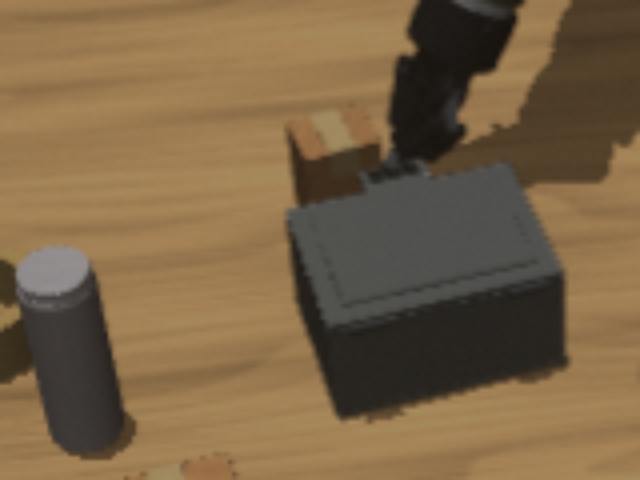

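The push is going well: the carton is upright and the knuckle is clear of the lip. I'll continue.

Request:
{"fn": "play_rows", "kwargs": {
  "commands": [1, -0.007, -0.0005, 0.004, -0.03, 0, 0.02, 1, -0.014, -0.001, 0.0075, -0.05, 0, 0.03, 1, -0.021, -0.0015, 0.0115, -0.08, 0, 0.05, 1, -0.028, -0.002, 0.015, -0.1, 0, 0.06, 1, -0.035, -0.0025, 0.019, -0.13, 0, 0.07]
}}

```text
t: 5.0
tool_pos: [383.3, -146.4, 159.3]
eef_rot: [1.746, 1.973, -0.251]
ft_force: [-0.7, 0.8, -0.7]
width: 0.2
```

```bash
python3 - <<'E'
from h import *
st(); delta(bx(-156,-68,14),pushR2(.5,-.18))
for n in ("scene",):
    im=snapshot(n)[:,:,::-1]; im=im[110:260,230:430] if n=="side" else im[150:270,120:280]; cv2.imwrite(f"pics/{n}5.png",cv2.resize(im,None,fx=4,fy=4))
E
```

```text
t 5.0 tip [ 423.  -221.4   14.3] inbox [-157.9, -27.1, 14.3] F [-0.7  0.8 -0.7] w 0.2 q [-0.47  0.15 -1.   -0.02 -0.29  0.91]
shift [-0.0357, 0.0019, 0.0202] turn [0.0, 0.0, -0.01] | tcp target [ 392. -186.  159.] dist 41
```

View pics/scene5.png

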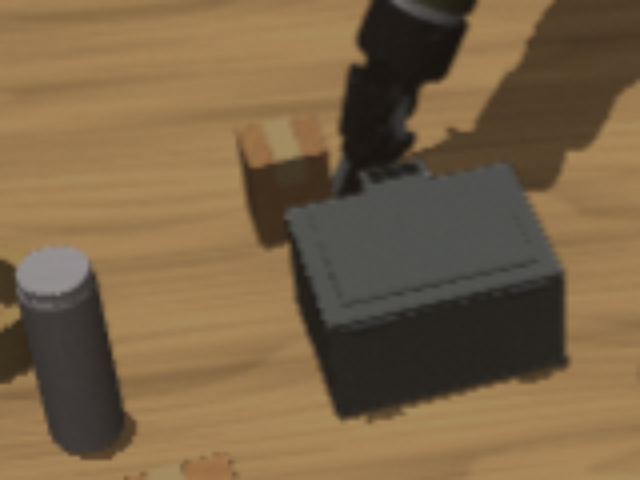

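Request:
{"fn": "play_rows", "kwargs": {
  "commands": [1, -0.007, 0, 0.004, 0, 0, 0, 1, -0.014, 0.001, 0.008, 0, 0, 0, 1, -0.021, 0.001, 0.012, 0, 0, 0, 1, -0.028, 0.0015, 0.016, 0, 0, 0, 1, -0.036, 0.002, 0.02, 0, 0, 0]
}}

```text
t: 5.68
tool_pos: [392.6, -187.9, 159.6]
eef_rot: [1.746, 1.972, -0.252]
ft_force: [-0.5, 0.9, -1.4]
width: 0.1
```

```bash
python3 - <<'E'
from h import *
st(); delta(bx(-155,-112,14),pushR2(.5,-.18))
for n in ("scene",):
    im=snapshot(n)[:,:,::-1]; im=im[110:260,230:430] if n=="side" else im[150:270,120:280]; cv2.imwrite(f"pics/{n}6.png",cv2.resize(im,None,fx=4,fy=4))
E
```

```text
t 5.67 tip [ 432.4 -263.    14.7] inbox [-155.7, -69.7, 14.7] F [-0.5  0.9 -1.4] w 0.1 q [-0.56  0.18 -0.96 -0.04 -0.26  0.83]
shift [-0.0369, 0.0007, 0.021] turn [0.0, 0.01, -0.02] | tcp target [ 401. -230.  159.] dist 43
```

View pics/scene6.png

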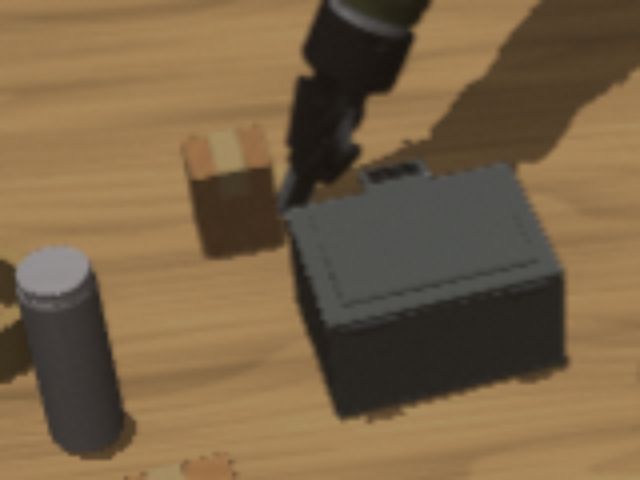

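Request:
{"fn": "play_rows", "kwargs": {
  "commands": [1, -0.007, 0, 0.004, 0, 0, 0, 1, -0.014, 0, 0.008, 0, 0, 0, 1, -0.021, 0, 0.012, 0, 0, 0, 1, -0.028, 0, 0.016, 0, 0, 0, 1, -0.035, 0, 0.02, 0, 0, 0]
}}

```text
t: 6.35
tool_pos: [400.3, -229.1, 159.5]
eef_rot: [1.746, 1.97, -0.252]
ft_force: [-0.9, 3.7, 3.3]
width: -0.1
```

Request:
{"fn": "play_rows", "kwargs": {
  "commands": [1, 0.02, 0, -0.012, 0, 0, 0, 1, 0.035, 0, -0.04, 0, 0, 0, 1, 0.035, 0, -0.08, 0, 0, 0, 1, 0.035, 0, -0.12, 0, 0, 0, 1, 0.035, 0, -0.12, 0, 0, 0]
}}

```text
t: 6.98
tool_pos: [370.6, -144.8, 249.2]
eef_rot: [1.742, 1.965, -0.25]
ft_force: [0.1, -0.1, -0.1]
width: 0.1
```

```bash
python3 - <<'E'
from h import *
st()
T=toolT(observe())
for n in ("scene","side","wrist"):
    im=snapshot(n)[:,:,::-1]; im=im[110:260,230:430] if n=="side" else im[150:270,120:280] if n=="scene" else im; cv2.imwrite(f"pics/{n}7.png",cv2.resize(im,None,fx=4,fy=4) if n!="wrist" else im)
np.save("T7.npy",T)
E
```

```text
t 6.97 tip [ 411.4 -220.6  104.9] inbox [-169.2, -24.3, 104.9] F [ 0.1 -0.1 -0.1] w 0.1 q [-0.48 -0.07 -0.91  0.28 -0.29  0.9 ]
```

View pics/scene7.png

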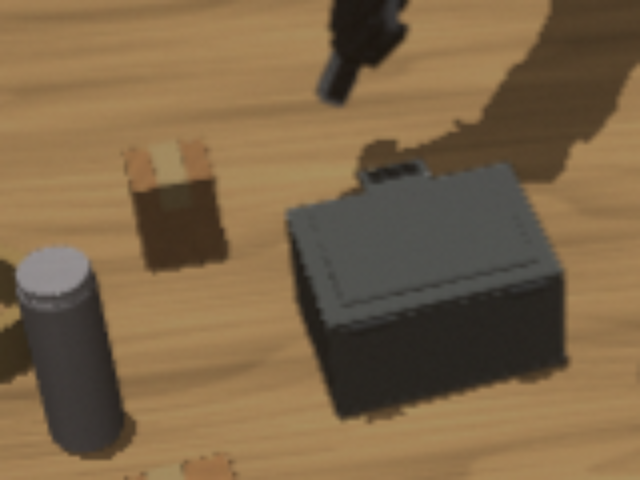

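View pics/wrist7.png

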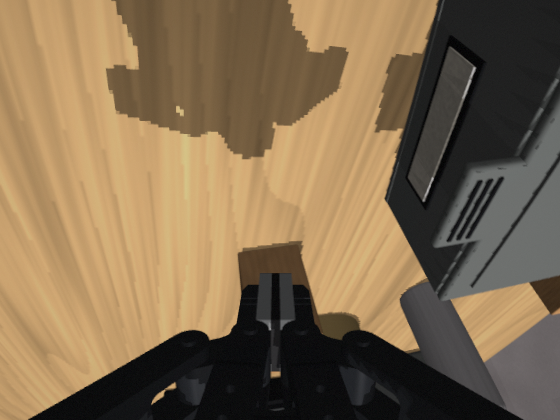

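View pics/side7.png

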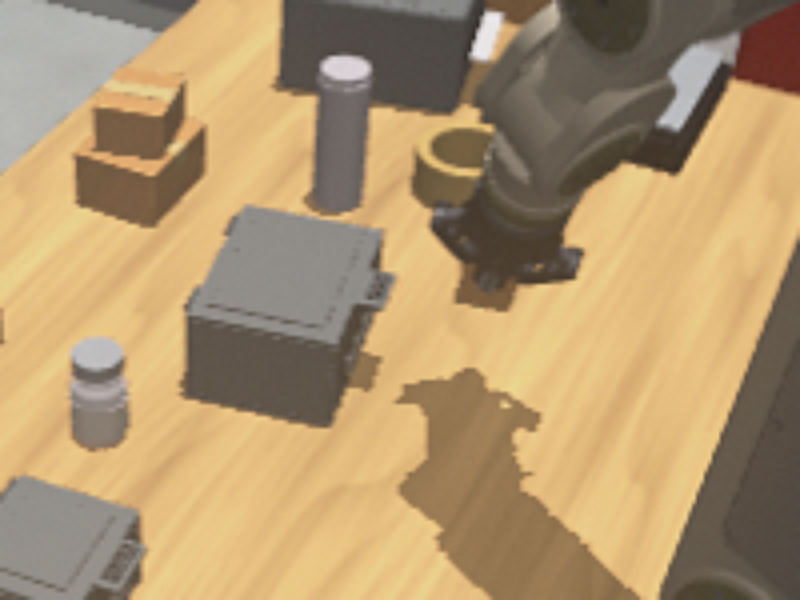

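The pictures show the carton upright and right of the box, at about (175,205) in the zoomed scene view, with everything else in place. I'll check its numbers and set up the approach to the lip.

```bash
cat >> h.py <<'E'
TL=.75
def liftP(th,s=20.,gap=0.):
    d=np.array([np.sin(TL),-np.cos(TL)]);n=np.array([np.cos(TL),np.sin(TL)]);h=np.array([65.,85.])
    u=np.array([-np.cos(th),np.sin(th)])
    P=h+155*u+s*d if th<np.pi/2-TL else h+(155-s)*u
    c=P-(11+gap)*n
    return c
E
python3 - <<'E'
from h import *
np.set_printoptions(precision=1,suppress=True)
S=lambda l:np.array(l)/4.+[120,150]-.375
for p,z in ((S([(125,150),(208,138),(215,178),(137,192)]),80),(S([(150,270),(228,258)]),0)):
    r=onz("scene",p,z)-BOX; print(np.c_[r@XD,r@YD])
r=onz("wrist",[(240,250),(301,242)],0,np.load("T7.npy"))-BOX; print(np.c_[r@XD,r@YD])
c=liftP(0,20,8);print(c)
delta(bx(-150,0,130),liftR(TL))
E
```

```text
[[-184.8 -182.7]
 [-179.6 -121.1]
 [-130.6 -125.1]
 [-132.6 -182.2]]
[[-136.1 -183.1]
 [-130.9 -124.5]]
[[-177.  -126.5]
 [-125.7 -128.1]]
[-90.3  57.4]
shift [-0.0595, -0.0646, 0.0111] turn [-0.37, 5.97, 11.68] | tcp target [ 313. -213.  253.] dist 89
```

The carton spans y = -184 to -124 in the box frame, 39 mm clear of the box's side at -85. Next I'll reorient for the lid.

```bash
python3 - <<'E'
from h import *
delta(bx(-130,0,140),liftR(TL))
E
```

```text
shift [-0.0624, -0.0431, 0.0056] turn [-0.37, 5.97, 11.68] | tcp target [ 333. -209.  263.] dist 76
```

Request:
{"fn": "play_rows", "kwargs": {
  "commands": [1, -0.062, -0.043, 0.0056, -0.37, 5.97, 11.68, 1, -0.062, -0.043, 0.0056, -0.37, 5.97, 11.68, 1, -0.062, -0.043, 0.0056, -0.37, 5.97, 11.68, 1, -0.062, -0.043, 0.0056, -0.37, 5.97, 11.68, 1, -0.062, -0.043, 0.0056, -0.37, 5.97, 11.68]
}}

```text
t: 7.75
tool_pos: [332.8, -209.7, 261.4]
eef_rot: [2.575, 1.277, 0.464]
ft_force: [-0.5, -0.6, -0.0]
width: -0.1
```

```bash
python3 - <<'E'
from h import *
st(); delta(bx(-130,0,140),liftR(TL))
E
```

```text
t 7.75 tip [ 396.4 -220.3  106.2] inbox [-183.9, -21.5, 106.2] F [-0.5 -0.6 -0. ] w -0.1 q [-0.85 -0.08 -0.83  0.51  0.24  1.41]
shift [0.0006, 0.0005, -0.0014] turn [-0.19, 2.91, 5.65] | tcp target [ 333. -209.  263.] dist 2
```

Request:
{"fn": "play_rows", "kwargs": {
  "commands": [1, 0.001, 0, -0.001, -0.19, 2.91, 5.65, 1, 0.001, 0, -0.001, -0.19, 2.91, 5.65, 1, 0.001, 0, -0.001, -0.19, 2.91, 5.65, 1, 0.001, 0, -0.001, -0.19, 2.91, 5.65, 1, 0.001, 0, -0.001, -0.19, 2.91, 5.65]
}}

```text
t: 8.38
tool_pos: [332.7, -209.4, 261.0]
eef_rot: [-2.853, -0.232, -1.124]
ft_force: [-0.0, 0.1, 0.1]
width: -0.0
```

```bash
python3 - <<'E'
from h import *
st(); delta(bx(-130,0,140),liftR(TL));delta(bx(-130,0,57),liftR(TL))
E
```

```text
t 8.38 tip [ 445.7 -189.9  138.2] inbox [-130.2, 0.1, 138.2] F [-0.   0.1  0.1] w -0.0 q [-0.98 -0.08 -0.91  0.38  0.67  2.13]
shift [0.0015, -0.0, -0.0012] turn [-0.01, -0.01, -0.06] | tcp target [ 333. -209.  263.] dist 2
shift [-0.0551, 0.0005, 0.0595] turn [-0.01, -0.01, -0.06] | tcp target [ 333. -209.  180.] dist 81
```

```bash
python3 - <<'E'
from h import *
for x,z in ((-124,105),(-114,80),(-104,67),(-96,60),(-90,57)): delta(bx(x,0,z),liftR(TL))
E
```

```text
shift [-0.018, 0.0002, 0.0285] turn [-0.01, -0.01, -0.06] | tcp target [ 339. -208.  228.] dist 34
shift [-0.0277, 0.0003, 0.0536] turn [-0.01, -0.01, -0.06] | tcp target [ 349. -207.  203.] dist 60
shift [-0.0293, 0.0003, 0.0699] turn [-0.01, -0.01, -0.06] | tcp target [ 359. -205.  190.] dist 76
shift [-0.0282, 0.0003, 0.0805] turn [-0.01, -0.01, -0.06] | tcp target [ 367. -204.  183.] dist 85
shift [-0.0259, 0.0003, 0.0868] turn [-0.01, -0.01, -0.06] | tcp target [ 372. -203.  180.] dist 91
```

Request:
{"fn": "play_rows", "kwargs": {
  "commands": [1, -0.018, 0, 0.0285, 0, 0, -0.06, 1, -0.0277, 0, 0.0536, 0, 0, -0.06, 1, -0.0293, 0, 0.07, 0, 0, -0.06, 1, -0.0293, 0, 0.07, 0, 0, -0.06]
}}

```text
t: 8.88
tool_pos: [358.1, -204.3, 187.7]
eef_rot: [-2.854, -0.242, -1.12]
ft_force: [0.0, -0.5, -0.9]
width: -0.2
```

```bash
python3 - <<'E'
from h import *
st()
for x,z in ((-104,67),(-96,60),(-90,57)): delta(bx(x,0,z),liftR(TL))
for n in ("scene","side","wrist"):
    im=snapshot(n)[:,:,::-1]; im=im[110:260,230:430] if n=="side" else im[150:270,120:280] if n=="scene" else im; cv2.imwrite(f"pics/{n}8.png",cv2.resize(im,None,fx=4,fy=4) if n!="wrist" else im)
E
```

```text
t 8.88 tip [ 470.7 -184.4   64.6] inbox [-104.6, 1.4, 64.6] F [ 0.  -0.5 -0.9] w -0.2 q [-0.91  0.1  -1.    0.06  0.64  2.2 ]
shift [0.0018, 0.0007, -0.0014] turn [-0.03, 0.01, -0.02] | tcp target [ 359. -205.  190.] dist 2
shift [0.0029, 0.0008, 0.0092] turn [-0.03, 0.01, -0.02] | tcp target [ 367. -204.  183.] dist 10
shift [0.0053, 0.0008, 0.0155] turn [-0.03, 0.01, -0.02] | tcp target [ 372. -203.  180.] dist 16
```

View pics/wrist8.png

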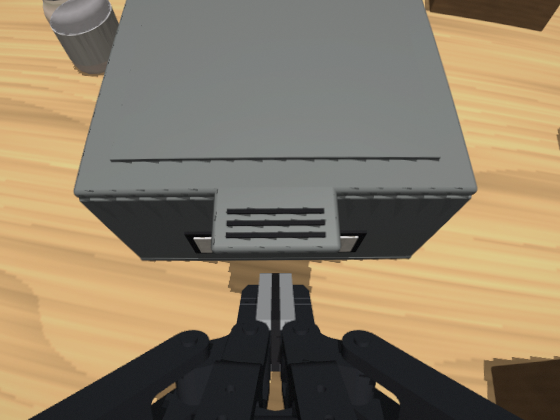

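View pics/side8.png

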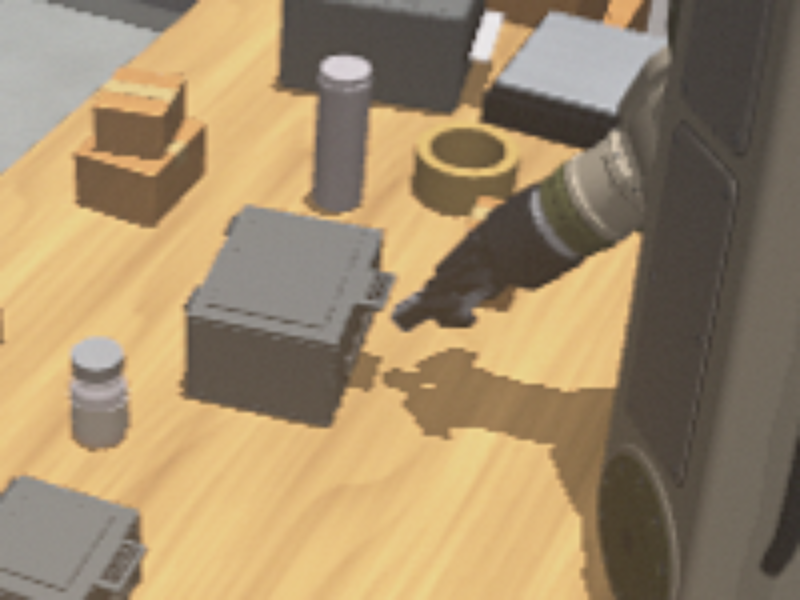

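The fingertips are centred under the lip's front (tip column 275, lip columns 214-338), and the carton is well clear. I'll slide in under the lip.

Request:
{"fn": "play_rows", "kwargs": {
  "commands": [1, 0.002, 0, 0.005, 0, 0, 0, 1, 0.003, 0, 0.0095, 0, 0, 0, 1, 0.005, 0, 0.015, 0, 0, 0, 1, 0.0055, 0, 0.0155, 0, 0, 0]
}}

```text
t: 9.52
tool_pos: [373.1, -202.3, 182.0]
eef_rot: [-2.855, -0.244, -1.125]
ft_force: [-0.0, 0.3, -0.6]
width: -0.1
```

```bash
cat > nx.py <<'E'
from h import *
import sys
st()
for a in sys.argv[1:]:
    c=liftP(float(a)); delta(bx(c[0],0,c[1]),liftR(TL))
E
python3 nx.py 0 .03 .06 .09 .12 .15
python3 - <<'E'
from h import *
im=snapshot("wrist")[:,:,::-1]; cv2.imwrite("pics/wrist9.png",im)
E
```

```text
t 9.53 tip [ 486.  -182.7   59.2] inbox [-89.2, 0.4, 59.2] F [-0.   0.3 -0.6] w -0.1 q [-0.87  0.13 -1.    0.01  0.63  2.25]
shift [0.0062, 0.0002, 0.0006] turn [-0.01, -0.0, 0.0] | tcp target [ 378. -202.  186.] dist 6
shift [0.0094, 0.0002, -0.0028] turn [-0.01, -0.0, 0.0] | tcp target [ 378. -202.  190.] dist 10
shift [0.0127, 0.0002, -0.006] turn [-0.01, -0.0, 0.0] | tcp target [ 378. -202.  195.] dist 14
shift [0.0161, 0.0002, -0.0092] turn [-0.01, -0.0, 0.0] | tcp target [ 379. -202.  200.] dist 19
shift [0.0196, 0.0002, -0.0122] turn [-0.01, -0.0, 0.0] | tcp target [ 379. -201.  204.] dist 23
shift [0.0232, 0.0002, -0.0152] turn [-0.01, -0.0, 0.0] | tcp target [ 380. -201.  209.] dist 28
```

View pics/wrist9.png

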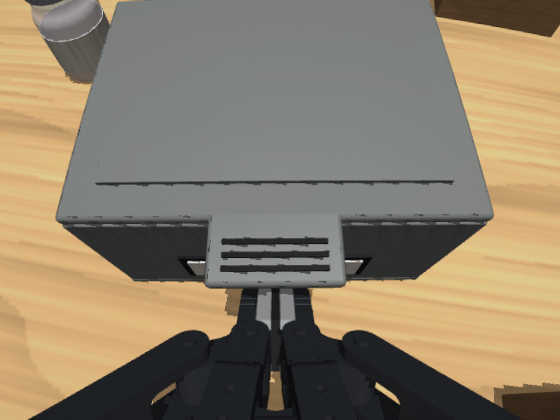

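The tips are now hidden under the lip, whose front edge is at row 288, so I'll start lifting slowly.

Request:
{"fn": "play_rows", "kwargs": {
  "commands": [1, 0.006, 0, 0.0005, 0, 0, 0, 1, 0.0095, 0, -0.003, 0, 0, 0, 1, 0.013, 0, -0.006, 0, 0, 0, 1, 0.016, 0, -0.009, 0, 0, 0, 1, 0.0195, 0, -0.012, 0, 0, 0]
}}

```text
t: 10.2
tool_pos: [378.7, -201.1, 204.3]
eef_rot: [-2.855, -0.244, -1.124]
ft_force: [-4.5, 0.2, 0.1]
width: -0.2
```

```bash
python3 nx.py .16 .2 .24 .28 .32 
python3 - <<'E'
from h import *
im=snapshot("wrist")[:,:,::-1]; cv2.imwrite("pics/wrist10.png",im)
E
```

```text
t 10.2 tip [ 491.5 -181.4   81.4] inbox [-83.5, 0.8, 81.4] F [-4.5  0.2  0.1] w -0.2 q [-0.86  0.08 -0.97  0.08  0.62  2.26]
shift [0.0051, 0.0004, -0.0038] turn [-0.01, -0.0, -0.0] | tcp target [ 380. -201.  210.] dist 6
shift [0.01, 0.0004, -0.0075] turn [-0.01, -0.0, -0.0] | tcp target [ 381. -201.  217.] dist 13
shift [0.0152, 0.0004, -0.011] turn [-0.01, -0.0, -0.0] | tcp target [ 382. -201.  223.] dist 19
shift [0.0204, 0.0004, -0.0143] turn [-0.01, -0.0, -0.0] | tcp target [ 384. -201.  229.] dist 25
shift [0.0258, 0.0004, -0.0174] turn [-0.01, -0.0, -0.0] | tcp target [ 386. -200.  235.] dist 31
```

View pics/wrist10.png

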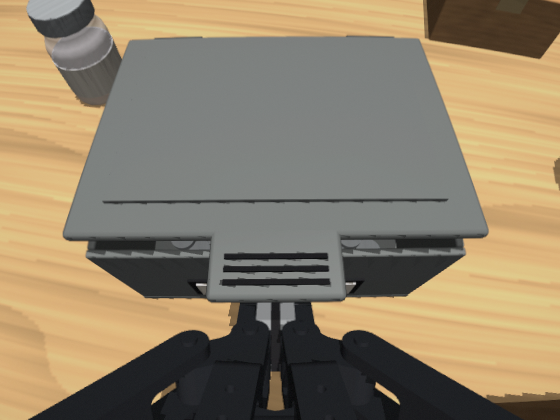

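The lid is rising: the gap under its front is visible at row 240. Continuing.

Request:
{"fn": "play_rows", "kwargs": {
  "commands": [1, 0.005, 0, -0.004, 0, 0, 0, 1, 0.01, 0, -0.0075, 0, 0, 0, 1, 0.015, 0, -0.011, 0, 0, 0, 1, 0.0205, 0, -0.0145, 0, 0, 0, 1, 0.026, 0, -0.0175, 0, 0, 0]
}}

```text
t: 10.88
tool_pos: [386.3, -200.1, 236.0]
eef_rot: [-2.854, -0.245, -1.126]
ft_force: [-1.3, 0.4, -0.7]
width: -0.2
```

```bash
python3 nx.py .36 .4 .44 .48 .52
```

```text
t 10.88 tip [ 499.4 -180.5  113.3] inbox [-75.7, 0.3, 113.3] F [-1.3  0.4 -0.7] w -0.2 q [-0.84  0.02 -0.92  0.17  0.62  2.28]
shift [0.004, 0.0001, -0.0022] turn [-0.01, -0.01, 0.01] | tcp target [ 388. -200.  240.] dist 5
shift [0.0096, 0.0001, -0.0049] turn [-0.01, -0.01, 0.01] | tcp target [ 390. -200.  246.] dist 11
shift [0.0154, 0.0001, -0.0073] turn [-0.01, -0.01, 0.01] | tcp target [ 392. -199.  252.] dist 17
shift [0.0212, 0.0001, -0.0095] turn [-0.01, -0.01, 0.01] | tcp target [ 395. -199.  257.] dist 23
shift [0.027, 0.0001, -0.0114] turn [-0.01, -0.01, 0.01] | tcp target [ 398. -198.  263.] dist 29
```

Request:
{"fn": "play_rows", "kwargs": {
  "commands": [1, 0.004, 0, -0.002, 0, 0, 0, 1, 0.0095, 0, -0.005, 0, 0, 0, 1, 0.0155, 0, -0.0075, 0, 0, 0, 1, 0.021, 0, -0.0095, 0, 0, 0, 1, 0.027, 0, -0.0115, 0, 0, 0]
}}

```text
t: 11.5
tool_pos: [398.3, -198.2, 263.2]
eef_rot: [-2.854, -0.245, -1.127]
ft_force: [-1.4, 0.1, -0.5]
width: 0.2
```

```bash
python3 nx.py .56 .6 .64 .68 .72
```

```text
t 11.5 tip [ 511.3 -178.6  140.5] inbox [-63.6, 0.2, 140.5] F [-1.4  0.1 -0.5] w 0.2 q [-0.81 -0.01 -0.86  0.24  0.6   2.31]
shift [0.0056, 0.0, -0.0015] turn [-0.01, -0.01, 0.01] | tcp target [ 401. -198.  268.] dist 6
shift [0.0116, 0.0, -0.0029] turn [-0.01, -0.01, 0.01] | tcp target [ 405. -197.  273.] dist 12
shift [0.0177, 0.0, -0.0042] turn [-0.01, -0.01, 0.01] | tcp target [ 408. -196.  278.] dist 18
shift [0.0238, 0.0, -0.0052] turn [-0.01, -0.01, 0.01] | tcp target [ 412. -196.  283.] dist 24
shift [0.0299, 0.0, -0.0059] turn [-0.01, -0.01, 0.01] | tcp target [ 416. -195.  288.] dist 31
```

Request:
{"fn": "play_rows", "kwargs": {
  "commands": [1, 0.0055, 0, -0.0015, 0, 0, 0, 1, 0.0115, 0, -0.003, 0, 0, 0, 1, 0.0175, 0, -0.004, 0, 0, 0, 1, 0.024, 0, -0.005, 0, 0, 0, 1, 0.03, 0, -0.006, 0, 0, 0]
}}

```text
t: 12.12
tool_pos: [416.1, -195.1, 288.4]
eef_rot: [-2.854, -0.245, -1.127]
ft_force: [0.1, 0.4, -0.9]
width: 0.2
```

```bash
python3 nx.py .76 .8 .84 .88 .92
python3 - <<'E'
from h import *
im=snapshot("side")[:,:,::-1]; cv2.imwrite("pics/side11.png",cv2.resize(im[110:260,230:430],None,fx=4,fy=4))
E
```

```text
t 12.12 tip [ 529.2 -175.5  165.7] inbox [-45.5, 0.2, 165.7] F [ 0.1  0.4 -0.9] w 0.2 q [-0.77 -0.03 -0.81  0.29  0.59  2.35]
shift [0.0057, 0.0, -0.0003] turn [-0.01, -0.01, 0.01] | tcp target [ 420. -194.  293.] dist 6
shift [0.0119, 0.0001, -0.0006] turn [-0.01, -0.01, 0.01] | tcp target [ 424. -194.  297.] dist 12
shift [0.0177, 0.0001, -0.0006] turn [-0.01, -0.01, 0.01] | tcp target [ 428. -193.  301.] dist 18
shift [0.0231, 0.0001, -0.0004] turn [-0.01, -0.01, 0.01] | tcp target [ 432. -192.  304.] dist 23
shift [0.0285, 0.0001, 0.0001] turn [-0.01, -0.01, 0.01] | tcp target [ 437. -192.  308.] dist 28
```

View pics/side11.png

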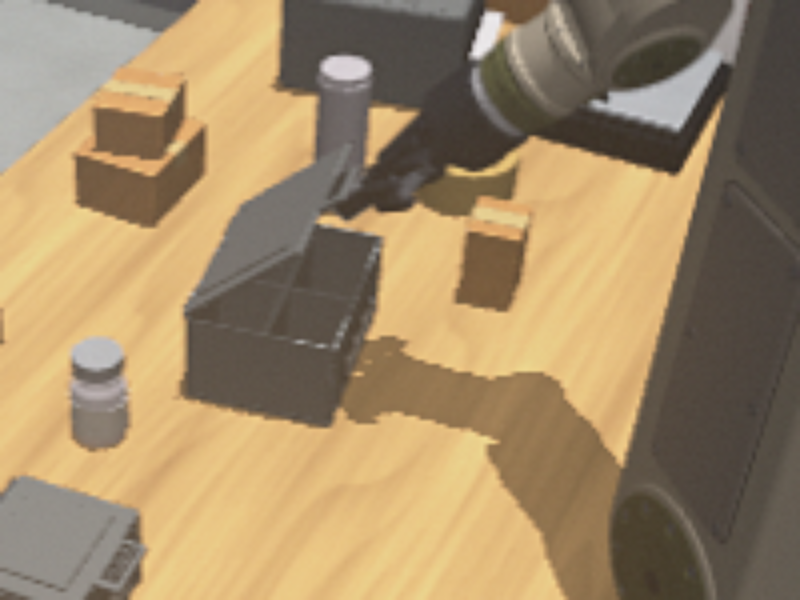

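The lid follows the finger at about 0.72 rad. The carton is upright and everything else is in place. Continuing the arc.

Request:
{"fn": "play_rows", "kwargs": {
  "commands": [1, 0.0055, 0, 0, 0, 0, 0, 1, 0.012, 0, -0.0005, 0, 0, 0, 1, 0.0175, 0, -0.0005, 0, 0, 0, 1, 0.023, 0, -0.0005, 0, 0, 0, 1, 0.0285, 0, 0, 0, 0, 0]
}}

```text
t: 12.8
tool_pos: [437.3, -191.6, 308.9]
eef_rot: [-2.854, -0.246, -1.129]
ft_force: [0.3, -0.1, -0.6]
width: 0.0
```

```bash
python3 nx.py .96 1.0 1.04 1.08 1.12
```

```text
t 12.8 tip [ 550.6 -172.1  186.3] inbox [-23.8, -0.1, 186.3] F [ 0.3 -0.1 -0.6] w 0.0 q [-0.73 -0.03 -0.75  0.32  0.56  2.4 ]
shift [0.0042, -0.0002, 0.001] turn [-0.0, -0.02, 0.01] | tcp target [ 441. -191.  311.] dist 4
shift [0.0095, -0.0002, 0.0018] turn [-0.0, -0.02, 0.01] | tcp target [ 445. -190.  314.] dist 10
shift [0.0148, -0.0002, 0.0029] turn [-0.0, -0.02, 0.01] | tcp target [ 450. -189.  317.] dist 15
shift [0.02, -0.0001, 0.0042] turn [-0.0, -0.02, 0.01] | tcp target [ 455. -189.  319.] dist 20
shift [0.0252, -0.0001, 0.0057] turn [-0.0, -0.02, 0.01] | tcp target [ 459. -188.  322.] dist 26
```

Request:
{"fn": "play_rows", "kwargs": {
  "commands": [1, 0.004, 0, 0.001, 0, 0, 0, 1, 0.0095, 0, 0.002, 0, 0, 0, 1, 0.015, 0, 0.003, 0, 0, 0, 1, 0.02, 0, 0.004, 0, 0, 0, 1, 0.025, 0, 0.0055, 0, 0, 0]
}}

```text
t: 13.42
tool_pos: [459.3, -187.8, 322.1]
eef_rot: [-2.854, -0.246, -1.129]
ft_force: [0.4, -0.4, -0.7]
width: -0.2
```

```bash
python3 nx.py 1.16 1.2 1.24 1.28 1.32
```

```text
t 13.43 tip [ 572.5 -168.2  199.5] inbox [-1.5, 0.0, 199.5] F [ 0.4 -0.4 -0.7] w -0.2 q [-0.69 -0.01 -0.7   0.33  0.54  2.44]
shift [0.005, -0.0001, 0.0018] turn [-0.01, -0.02, 0.01] | tcp target [ 464. -187.  324.] dist 5
shift [0.01, -0.0001, 0.0037] turn [-0.01, -0.02, 0.01] | tcp target [ 469. -186.  326.] dist 11
shift [0.015, -0.0001, 0.0059] turn [-0.01, -0.02, 0.01] | tcp target [ 474. -185.  328.] dist 16
shift [0.0199, -0.0001, 0.0082] turn [-0.01, -0.02, 0.01] | tcp target [ 479. -184.  330.] dist 21
shift [0.0247, -0.0001, 0.0107] turn [-0.01, -0.02, 0.01] | tcp target [ 484. -183.  331.] dist 27
```

Request:
{"fn": "play_rows", "kwargs": {
  "commands": [1, 0.005, 0, 0.002, 0, 0, 0, 1, 0.01, 0, 0.0035, 0, 0, 0, 1, 0.015, 0, 0.006, 0, 0, 0, 1, 0.02, 0, 0.008, 0, 0, 0, 1, 0.0245, 0, 0.0105, 0, 0, 0]
}}

```text
t: 14.05
tool_pos: [484.4, -183.4, 331.3]
eef_rot: [-2.854, -0.246, -1.129]
ft_force: [0.2, 0.5, -0.4]
width: 0.1
```

```bash
python3 nx.py 1.35 1.38 1.41 1.44 1.47
python3 - <<'E'
from h import *
im=snapshot("side")[:,:,::-1]; cv2.imwrite("pics/side12.png",cv2.resize(im[110:260,230:430],None,fx=4,fy=4))
E
```

```text
t 14.05 tip [ 597.6 -163.9  208.7] inbox [23.9, 0.1, 208.7] F [ 0.2  0.5 -0.4] w 0.1 q [-0.64  0.01 -0.66  0.33  0.52  2.48]
shift [0.0034, -0.0, 0.002] turn [-0.01, -0.02, 0.01] | tcp target [ 488. -183.  332.] dist 4
shift [0.0068, -0.0, 0.0041] turn [-0.01, -0.02, 0.01] | tcp target [ 492. -182.  333.] dist 8
shift [0.0102, -0.0, 0.0063] turn [-0.01, -0.02, 0.01] | tcp target [ 496. -181.  334.] dist 12
shift [0.0136, -0.0, 0.0086] turn [-0.01, -0.02, 0.01] | tcp target [ 500. -181.  334.] dist 16
shift [0.0168, -0.0, 0.011] turn [-0.01, -0.02, 0.01] | tcp target [ 504. -180.  335.] dist 20
```

View pics/side12.png

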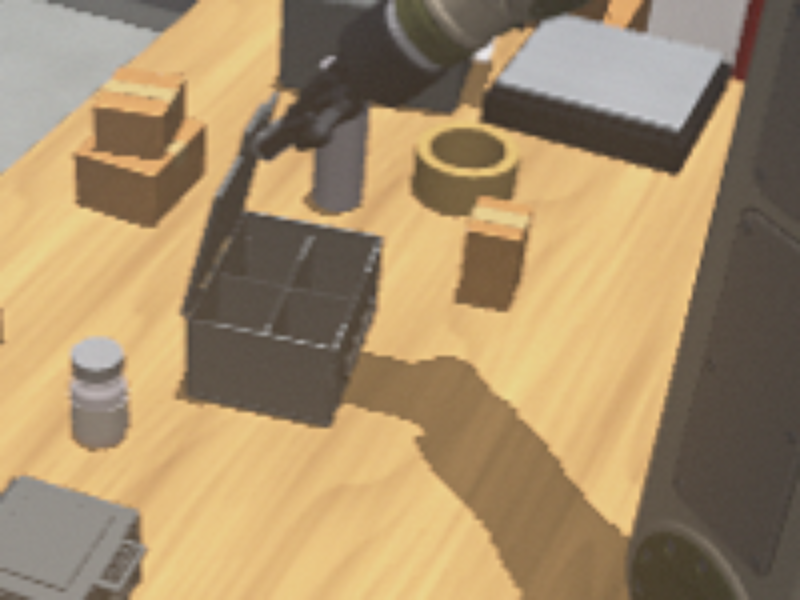

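The lid is near upright, at about 1.3 rad. I'll slow down here.

Request:
{"fn": "play_rows", "kwargs": {
  "commands": [1, 0.0035, 0, 0.002, 0, 0, 0, 1, 0.007, 0, 0.004, 0, 0, 0, 1, 0.01, 0, 0.0065, 0, 0, 0, 1, 0.0135, 0, 0.0085, 0, 0, 0, 1, 0.017, 0, 0.011, 0, 0, 0]
}}

```text
t: 14.72
tool_pos: [504.7, -180.1, 335.3]
eef_rot: [-2.854, -0.247, -1.13]
ft_force: [-0.3, 0.5, -0.4]
width: -0.3
```

```bash
python3 nx.py 1.5 1.53 1.56 1.59 1.62
```

```text
t 14.72 tip [ 618.  -160.5  212.8] inbox [44.6, -0.1, 212.8] F [-0.3  0.5 -0.4] w -0.3 q [-0.61  0.04 -0.62  0.32  0.5   2.52]
shift [0.0022, -0.0002, 0.0024] turn [-0.0, -0.03, 0.02] | tcp target [ 508. -179.  335.] dist 3
shift [0.0053, -0.0002, 0.005] turn [-0.0, -0.03, 0.02] | tcp target [ 512. -179.  335.] dist 7
shift [0.0083, -0.0002, 0.0077] turn [-0.0, -0.03, 0.02] | tcp target [ 516. -178.  335.] dist 11
shift [0.0113, -0.0001, 0.0104] turn [-0.0, -0.03, 0.02] | tcp target [ 520. -177.  335.] dist 15
shift [0.0141, -0.0001, 0.0133] turn [-0.0, -0.03, 0.02] | tcp target [ 524. -177.  335.] dist 19
```

Request:
{"fn": "play_rows", "kwargs": {
  "commands": [1, 0.002, 0, 0.0025, 0, 0, 0, 1, 0.0055, 0, 0.005, 0, 0, 0, 1, 0.0085, 0, 0.0075, 0, 0, 0, 1, 0.0115, 0, 0.0105, 0, 0, 0, 1, 0.014, 0, 0.0135, 0, 0, 0]
}}

```text
t: 15.35
tool_pos: [524.2, -176.7, 335.0]
eef_rot: [-2.854, -0.247, -1.13]
ft_force: [0.3, -0.7, 0.4]
width: -0.1
```

```bash
python3 nx.py 1.65 1.68 1.71 1.74 1.78
python3 - <<'E'
from h import *
im=snapshot("side")[:,:,::-1]; cv2.imwrite("pics/side13.png",cv2.resize(im[110:260,230:430],None,fx=4,fy=4))
E
```

```text
t 15.35 tip [ 637.5 -157.2  212.6] inbox [64.4, -0.1, 212.6] F [ 0.3 -0.7  0.4] w -0.1 q [-0.58  0.07 -0.59  0.31  0.49  2.54]
shift [0.0027, -0.0001, 0.0026] turn [-0.0, -0.03, 0.02] | tcp target [ 528. -176.  335.] dist 4
shift [0.0054, -0.0001, 0.0056] turn [-0.0, -0.03, 0.02] | tcp target [ 532. -175.  335.] dist 8
shift [0.0079, -0.0001, 0.0087] turn [-0.0, -0.03, 0.02] | tcp target [ 536. -175.  334.] dist 12
shift [0.0104, -0.0001, 0.0119] turn [-0.0, -0.03, 0.02] | tcp target [ 540. -174.  333.] dist 16
shift [0.0136, -0.0001, 0.0163] turn [-0.0, -0.03, 0.02] | tcp target [ 545. -173.  332.] dist 21
```

View pics/side13.png

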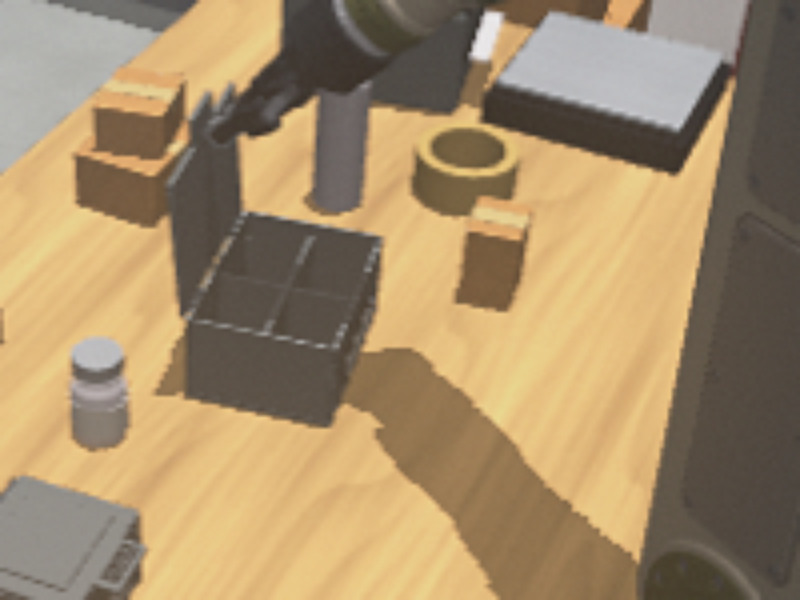

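Request:
{"fn": "play_rows", "kwargs": {
  "commands": [1, 0.0025, 0, 0.0025, 0, 0, 0, 1, 0.0055, 0, 0.0055, 0, 0, 0, 1, 0.008, 0, 0.0085, 0, 0, 0, 1, 0.0105, 0, 0.012, 0, 0, 0, 1, 0.0135, 0, 0.0165, 0, 0, 0]
}}

```text
t: 16.02
tool_pos: [545.6, -173.1, 332.2]
eef_rot: [-2.854, -0.247, -1.13]
ft_force: [0.0, 0.9, -0.2]
width: 0.1
```

```bash
python3 nx.py 1.82 1.86
python3 - <<'E'
from h import *
im=snapshot("side")[:,:,::-1]; cv2.imwrite("pics/side14.png",cv2.resize(im[110:260,230:430],None,fx=4,fy=4))
E
```

```text
t 16.02 tip [ 658.9 -153.5  209.8] inbox [86.1, -0.1, 209.8] F [ 0.   0.9 -0.2] w 0.1 q [-0.55  0.1  -0.56  0.29  0.47  2.57]
shift [0.0027, -0.0002, 0.0039] turn [-0.0, -0.03, 0.02] | tcp target [ 550. -172.  331.] dist 5
shift [0.0055, -0.0001, 0.0085] turn [-0.0, -0.03, 0.02] | tcp target [ 555. -171.  330.] dist 10
```

View pics/side14.png

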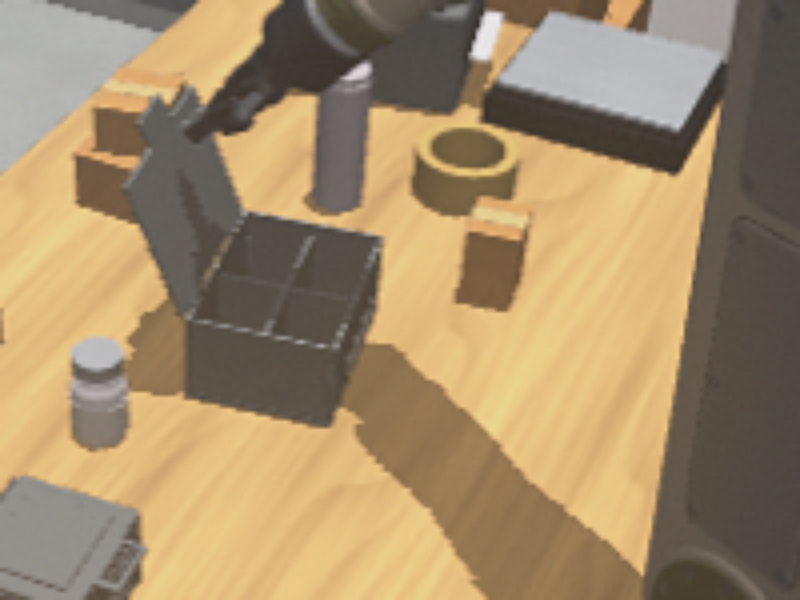

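The lid now leans back well past upright. I'll withdraw the finger towards the robot and verify.

Request:
{"fn": "play_rows", "kwargs": {
  "commands": [1, -0.007, 0, -0.007, 0, 0, 0, 1, -0.022, 0, -0.022, 0, 0, 0, 1, -0.05, 0, -0.055, 0, 0, 0, 1, -0.07, 0, -0.1, 0, 0, 0, 1, -0.07, 0, -0.13, 0, 0, 0]
}}

```text
t: 16.7
tool_pos: [404.8, -196.4, 378.5]
eef_rot: [-2.854, -0.244, -1.128]
ft_force: [0.2, 0.1, 0.9]
width: 0.5
```

Request:
{"fn": "play_rows", "kwargs": {
  "commands": [1, 0, 0, -0.05, 0, 0, 0, 1, 0, 0, -0.05, 0, 0, 0, 1, 0, 0, -0.05, 0, 0, 0, 1, 0, 0, -0.05, 0, 0, 0, 1, 0, 0, -0.05, 0, 0, 0]
}}

```text
t: 17.32
tool_pos: [371.2, -201.9, 413.9]
eef_rot: [-2.853, -0.244, -1.126]
ft_force: [-0.1, 0.4, 1.1]
width: 0.4
```

```bash
python3 - <<'E'
from h import *
st()
for n in ("scene","side"):
    im=snapshot(n)[:,:,::-1]; cv2.imwrite(f"pics/{n}15.png",im)
    a=cv2.imread(f"pics/{n}0.png").astype(int); 
for th in (1.8,1.95):
  for n in ("scene","side"):
    print(th,n,[proj(n,bx(65-130*np.cos(th),y,85+130*np.sin(th)))[0].round().tolist() for y in (-85,85)])
im=cv2.imread("pics/side15.png");cv2.imwrite("pics/side15z.png",cv2.resize(im[110:260,230:430],None,fx=4,fy=4))
E
```

```text
t 17.32 tip [ 484.3 -182.   291.2] inbox [-90.8, 1.3, 291.2] F [-0.1  0.4  1.1] w 0.4 q [-0.87 -0.21 -0.61  0.74  0.63  2.24]
1.8 scene [[200.0, 205.0], [264.0, 191.0]]
1.8 side [[283.0, 129.0], [266.0, 155.0]]
1.95 scene [[202.0, 211.0], [266.0, 197.0]]
1.95 side [[278.0, 130.0], [261.0, 156.0]]
```

View pics/scene15.png

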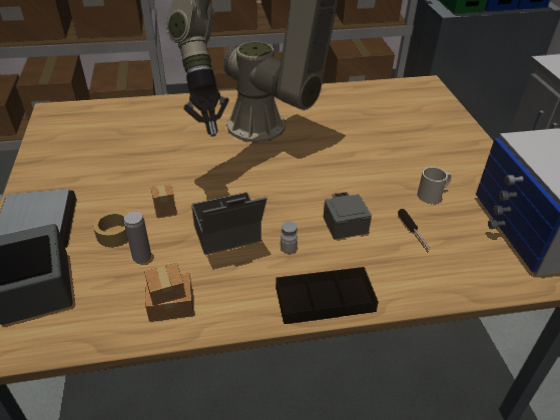

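View pics/side15z.png

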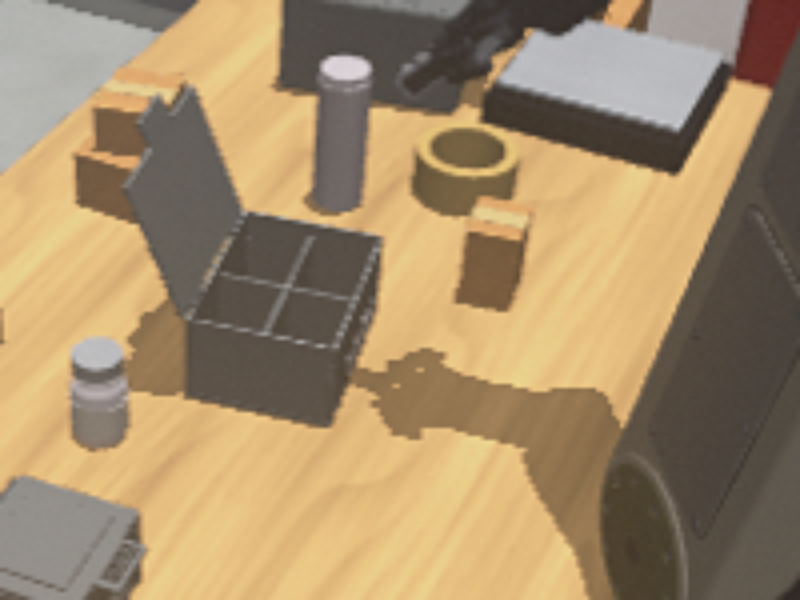

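The lid's corner in the side view is at (262,157), which matches the prediction for 1.95 rad (261,156). It stays open with the hand clear, and everything else is in place.

```bash
python3 -c "
from bench import *
print(finish_job())"
```

```text
the job is handed in; nothing more can be done
None
```

The job is done and handed in at about 17 s of the 69 s. The carton stands clear of the larger box, and that box's lid is open and leaning back on its stop.

- **Carton:** I pushed it along the bench to the robot's right with shut fingertips, touching it low. It stands upright, and its near face is about 39 mm beyond the box's side edge (two views agree within about 4 mm).
- **Lid:** I put the fingertips under the lip and followed the lid's arc slowly until it went over. With the arm withdrawn, its corner in the side view matched the prediction for 1.95 rad to within about 1 pixel.
- **Other things:** In the last pictures the smaller box is shut, and the jar, can, tape, mug and screwdriver look unmoved. I checked these by eye, not by measurement. The largest wrist force in my readings was about 5 N.
- **Joint limit:** While I tried a tool lean before the push, one arm joint read -1.03, right at the end of its range. I backed off at once, so it was at the limit but no reading showed it past it.

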